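# Drive the stuck hinge pin clear with a drift

### The arm

A 6-joint arm with a two-finger parallel gripper is mounted at the origin on a cart in front of the work surface, level with it; the furniture and walls round the work are solid. World frame = base frame: x ahead of the robot, y to its left, z up, the work surface at z = 0. Lengths are in m, angles in rad, forces in N, time in s.
With the tool pointing down it reaches from about 0.25 to 0.775 m from the base axis. Payload 4 kg.
Tool frame: the origin (TCP) lies at the centre of the arm's flange, where the gripper is bolted on; the fingertips stand 199 mm ahead of it and the grasp point (between the pads) lies 180 mm ahead of it (robot.tcp_to_tips is the distance from the TCP to the fingertips, in m); z points along the fingers, y is the line along which they close (so a half turn about z gives the same grasp; the last joint's range is limited). The gripper opens to 94 mm and grips with 3 to 60 N. Pads are 16 mm wide; open, the fingers measure 119 mm over their backs; the gripper's body (75 mm by 177 mm) begins 78 mm behind the grasp point.
Start: joints at [1.184, 0.087, 1.371, -0, 1.684, -0.103], TCP at [0.154, 0.528, 0.405] pointing down, gripper open.
Joint ranges: [-3.1, 3.1], [-0.76, 2.03], [0.27, 2.55], [-1.08, 4.22], [0.17, 2.65], [-2.57, 2.57]. Speed limits (rad/s): [2.79, 2.79, 3.14, 3.14, 3.14, 3.14].

### API

Orientations are given as [roll, pitch, yaw] about the fixed x, y, z axes, in that order (R = Rz(yaw) Ry(pitch) Rx(roll)).
In Python, from bench import telemetry, snapshot, ticket, robot gives the robot as it stands.
- The arm moves only by the tool apply_moves, never from a script. Its argument "moves" is a list that holds one entry, the list of rows, each a list of 5 numbers: the shift along the tool's x, y, z in units of 50 mm (1.0 is 50 mm), then the turn about the tool's z in units of 10 degrees (1.0 is 10 degrees), then the closure, from 0 (fully open) to 1 (shut). A call has 1 to 10 rows; each row is the pose to reach, as a shift and turn from the pose commanded when the call began, along the tool's axes at that moment; what a row does not reach only later rows make up. A row lasts 1/8 s, in which the tool goes at most 62.5 mm and 10.7 degrees, less where a joint would pass 70% of its speed; a pose out of reach is approached as far as the arm can. A call with a gripper value outside its range is refused whole. The fingers move at their own pace and stop on an object; the grip force is fixed at half the most. Time passes only in rows, so rows that repeat a pose let the fingers close. It gives the time, the measured TCP pose, the force, the opening and the grip force at its end, in the units of the state.
- telemetry.get_obs(): the state, without advancing time (a new reading comes with each control period).
- snapshot(name): name is "scene" or "top" or "wrist"; returns a dict with "image" (400x640x3 uint8, red, green, blue), "fovy" (degrees; the focal length in pixels is half the picture's height over the tangent of half this angle, whatever the lens; pixels are square), "cx", "cy" (the principal point, pixels), "D" ([k1, k2, p1, p2, k3] as OpenCV has them; the pictures are not rectified), "R" (3x3) and "t" (3): a world point X has camera coordinates R X + t. Camera axes: x right, y down, z forward; pixel columns grow to the right and rows downward; lengths in m; the calibration is good to about 2 mm. A picture is of the moment at which its call begins. There is no depth.
- ticket.close_job(): hands the job in; it is judged then, once.
The state is a dict: "time": time; "joint_positions": joint angles; "qvel": joint speeds; "joint_torque": joint torques, N m; "tool_pos": TCP position; "ee_rot": TCP orientation; "wrist_force": force on the tool from outside, world axes, zero at the start; "wrist_torque": the same for the moment, N m; "width": finger opening in m; "finger_force": force on a finger pad.
Only numpy, scipy, OpenCV 4.12 (cv2) and the standard library are available. Lean on these libraries where they do the work, as an engineer would, in place of code of your own. Each camera call takes 0.05 s, during which the arm holds its last target. There are 200 camera calls.

### The job

Take the steel drift from its wooden rest and, with its thin nose in the bore from the side where the pin sits sunk, gently press the stuck copper hinge pin through until its trailing end is clear of the brass middle knuckle, stopping before the pin's own end stop. Feel for the bore instead of ramming the drift against the fixture, then lay the drift back in the notches of its rest and let go. Do not shift the insulator, the tin, the oil can or the gear standing around.

Things in the scene. Friction and masses are not known exactly. Their poses are not given: they have to be found in the camera images.
- hinge_stand: Green cast stand fixed to the bench, base 130 x 110 x 14 mm, carrying a steel-brass-steel hinge block 56 mm wide (x) and 60 mm long (y), its top 97 mm above the bench. Origin: centre of the underside; z up. The bore with the stuck pin runs along y, 75 mm above the bench; the drift goes in at the +y end and is pushed toward -y. Pressing 30 N or more on stand or pin with the drift does damage.
- mouth_mid (a point): Point in the plane of the flat mouth face (y = +30 mm), at bore height, in the stand's middle plane. The hinge block is clamped on a cross slide, so the bore itself lies anywhere within 13 mm either side of this point along the stand's x (to be felt or seen). It stays clamped. The bore is 11 mm wide, slightly bevelled: 1.5 mm to spare all round the drift's nose.
- exit_mid (a point): The like point in the far face (y = -30 mm), where the pin comes out. Along the bore from the mouth: steel cheek to 14 mm, brass middle knuckle from 14 to 38 mm, steel cheek to 60 mm.
- pin (a joint): Travel in m of the copper pin, 10 mm thick, 55 mm long, toward the stand's -y. At value q its trailing end lies 5 mm + q inside the mouth face; it starts between 0 and 0.005. Stuck: about 10 N moves it, and it stays where it is left. It is clear of the brass from 0.033; a hard end stop comes at 0.042 (0.037 is a good place to stop).
- drift: Dark steel drift punch, about 0.12 kg, the only tool. Square shank 12 x 12 mm, 90 mm long, with a bright round nose 8 mm thick and 60 mm long on one end, lying level. Origin: on the axis, in the middle of the shank; it balances about 14 mm from there toward the nose. Its -y axis points along the nose, whose blunt tip is 105 mm from the origin; z is up as it lies.
- drift_tip (a point): Centre of the drift's blunt tip.
- drift_rest: Pale wooden rest fixed to the bench, base 50 x 130 x 12 mm; two uprights 12 mm thick at y = -38 and +38 mm, tops 40 mm above the bench, each with a notch 20 mm wide, 12 mm deep, floor 28 mm above the bench, at x = 0. Origin: centre of the underside. The drift lies along y, nose to -y, shank centred with its ends in both notches, axis 34 mm above the bench; it belongs back so.
- insulator: White porcelain insulator, 40 mm across, 54 mm high, standing loose; origin at the centre of its underside.
- nut_tin: Open metal tin, 74 mm across, 45 mm high, standing loose; origin at the centre of its underside.
- oil_can: Copper-coloured oil can with a long spout, 76 x 91 mm, 177 mm high, standing loose; origin at the centre of its underside.
- gear: Steel gear wheel, 72 mm across, 24 mm high, lying loose; origin at the centre of its underside.

How it is judged:
On the way:
1. the drift's nose, in the bore from the mouth side, has pushed the pin clear of the brass knuckle (value of joint pin above 0.033 m and y of drift_tip in the frame of hinge_stand between -0.03 and -0.004 m and x of drift_tip in the frame of hinge_stand between -0.018 and 0.018 m and z of drift_tip in the frame of hinge_stand between 0.067 and 0.083 m), for 0.1 s.
At the end, for the whole second after the job is handed in: The pin's travel is between 33 and 41.5 mm (clear of the brass knuckle, not at its end stop), and the drift lies still and released in both notches of its rest: axis within 8 mm sideways, 12 mm lengthways, 30 to 39 mm above the bench, within 0.15 rad of the rest's long axis (value of joint pin between 0.033 and 0.0415 m and x of drift in the frame of drift_rest between -0.008 and 0.008 m and y of drift in the frame of drift_rest between -0.012 and 0.012 m and z of drift in the frame of drift_rest between 0.03 and 0.039 m and angle between the y axis of drift and the y axis of drift_rest, either way round below 0.15 rad and linear speed of drift below 0.02 m/s); the robot touches nothing.
It fails at once if the drift is rammed: it presses on the stand or the pin with more than 30 N (contact force between drift and hinge_stand above 30 N).
It fails at once if the pin is driven hard against its end stop (value of joint pin above 0.0415 m).
It fails at once if the insulator, tin, oil can or gear is shifted by more than 15 mm (distance of any of insulator, nut_tin, oil_can, gear from where it was at the start of the episode above 0.015 m).
It also fails if it takes over 67 s, if anything falls off the work surface, if the arm or the gripper's body presses on something with over 40 N, if the wrist force passes 120 N, or if a joint passes its speed limit or range.

## Working session

There is one attempt and no reset: what is moved stays moved. The work goes in short steps, Python scripts to look and compute and a tool call to move; the robot and the scene stay as the last step left them, time stands still between calls to the robot, and variables do not carry over. Pictures are saved under pics/ and viewed, at most 10 in all, crops included, and the job is handed in when it is done.

Besides the shell and the picture viewer there is one more tool, called after "Call:" as name([rows], argument=value, ...), one row to a line, values as JSON. apply_moves: Moves the arm, as the interface text tells. Its arguments: {"type":"object","properties":{"moves":{"type":"array","items":{"type":"array","items":{"type":"array","items":{"type":"number"}}}}},"required":["moves"]}

```bash
mkdir -p pics; ls; python3 - <<'E'
from bench import telemetry, snapshot, ticket, robot
import cv2
for n in("scene","top"):
    s=snapshot(n); cv2.imwrite(f"pics/{n}0.png",s["image"][:,:,::-1]); print(n,s["fovy"],s["cx"],s["cy"],s["D"],s["R"],s["t"])
o=telemetry.get_obs(); print(o)
E
```

```text
pics
scene 55.04938249941459 318.05024809585535 194.84887972238158 [0.01919426 0.         0.         0.         0.        ] [[ 0.55602668 -0.83097124  0.01792008]
 [-0.53512239 -0.37439662 -0.75727881]
 [ 0.63598613  0.41147779 -0.65284582]] [-0.22114271  0.35804836  0.68960984]
top 55.98876466620093 325.17284467352783 197.40498254966656 [-0.0698884  0.         0.         0.         0.       ] [[-4.67099671e-03 -9.99989089e-01  6.48230950e-05]
 [-9.89190865e-01  4.61105704e-03 -1.46561152e-01]
 [ 1.46559254e-01 -7.48709070e-04 -9.89201610e-01]] [0.07002449 0.54187599 1.15332846]
{'time': 0.1, 'joint_positions': array([ 1.18388401e+00,  8.79095598e-02,  1.37208084e+00, -2.05908398e-05,
        1.68361139e+00, -1.03060758e-01]), 'qvel': array([-1.92732891e-03, -1.96530372e-03, -3.51106376e-03,  2.51173524e-05,
        7.81988267e-04,  4.33639029e-04]), 'joint_torque': array([ 2.34122839e-03, -3.41251910e+01, -3.03301764e+01,  7.19640311e-02,
        3.04553902e-02, -1.19968663e-04]), 'tool_pos': array([0.15398168, 0.52790825, 0.40361657]), 'ee_rot': array([-3.13959207e+00, -1.86340614e-04,  2.85773861e+00]), 'wrist_force': array([-0.19790992, -0.38561955,  0.11079643]), 'wrist_torque': array([-0.03476715, -0.00011304,  0.02546988]), 'finger_force': 0.0, 'width': 0.09408704750550362}
```

View pics/scene0.png

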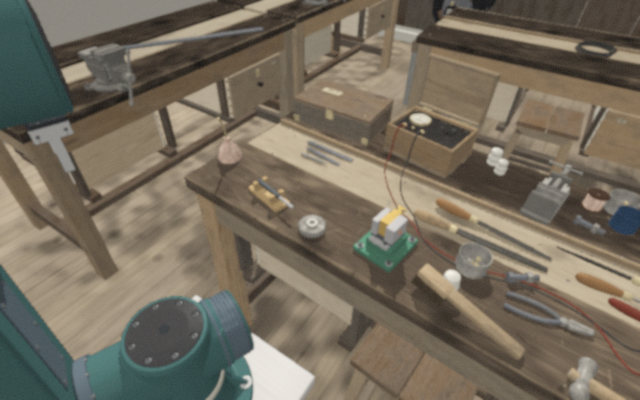

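View pics/top0.png

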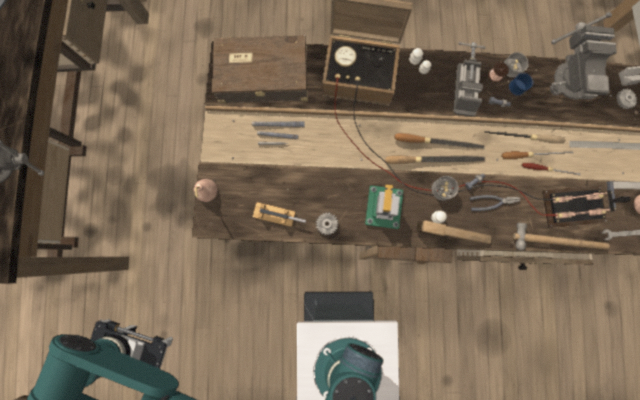

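The scene view shows the rest with the drift at (268,196), the gear at (312,227) and the green stand at (387,240). The top view shows the rest at (280,214), gear (327,224), stand (386,206), insulator (440,216), tin (445,187) and oil can (205,190).

```bash
cat > h.py <<'E'
from bench import telemetry, snapshot
import numpy as np, cv2
from scipy.spatial.transform import Rotation as Ro
def K(s):
    f=200/np.tan(np.radians(s["fovy"])/2); return np.array([[f,0,s["cx"]],[0,f,s["cy"]],[0,0,1.]])
def ray(s,px,z):
    "pixels -> world points on plane z"
    u=cv2.undistortPoints(np.array(px,float).reshape(-1,1,2),K(s),np.array(s["D"]))[:,0]
    R=np.array(s["R"]);c=-R.T@s["t"];d=np.c_[u,np.ones(len(u))]@R
    return c+d*((z-c[2])/d[:,2])[:,None]
def proj(s,X):
    return cv2.projectPoints(np.array(X,float).reshape(-1,1,3),cv2.Rodrigues(np.array(s["R"]))[0],np.array(s["t"],float),K(s),np.array(s["D"]))[0][:,0]
def blobs(m,n=3):
    c,_=cv2.findContours(m.astype(np.uint8),cv2.RETR_EXTERNAL,cv2.CHAIN_APPROX_NONE)
    return sorted(c,key=cv2.contourArea)[::-1][:n]
def save(s,name,box=None,k=1):
    im=s["image"][:,:,::-1]
    if box: im=im[box[1]:box[3],box[0]:box[2]]
    cv2.imwrite(f"pics/{name}.png",cv2.resize(im,None,fx=k,fy=k,interpolation=cv2.INTER_CUBIC))
def tool():
    o=telemetry.get_obs(); return np.array(o["tool_pos"]),Ro.from_euler("xyz",o["ee_rot"]).as_matrix(),o
def togo(dx):
    p,R,o=tool(); return R.T@np.array(dx)/.05
E
python3 - <<'E'
from h import *
s=snapshot("top"); hsv=cv2.cvtColor(s["image"],cv2.COLOR_RGB2HSV)
h,sa,v=[hsv[...,i].astype(int) for i in range(3)]
g=(h>55)&(h<90)&(sa>80); g[:,:360]=0;g[:,410:]=0
w=(h>10)&(h<28)&(sa>90)&(v>120); w[:, :245]=0;w[:,310:]=0;w[:195]=0;w[235:]=0
for n,m,z in(("stand",g,.014),("rest",w,.012)):
    for c in blobs(m,2):
        r=cv2.minAreaRect(c); print(n,r,cv2.contourArea(c),ray(s,[r[0]],z), ray(s,cv2.boxPoints(r),z)[:,:2].round(3).tolist())
for n,p,z in(("gear",(327,224),.024),("ins",(440,216),.054),("tin",(445,187),.045),("can",(205,190),.05)): print(n,ray(s,[p],z).round(3))
save(s,"crop1",(190,165,470,255),2.8)
E
```

```text
stand ((379.31268310546875, 209.7776641845703), (42.56850051879883, 28.548934936523438), 59.34933853149414) 313.5 [[ 0.50481713 -0.10722923  0.014     ]] [[0.541, -0.033], [0.589, -0.114], [0.469, -0.181], [0.422, -0.101]]
stand ((368.16943359375, 383.2063293457031), (18.942598342895508, 13.671113014221191), 10.007980346679688) 78.0 [[-0.03189559 -0.06198295  0.014     ]] [[-0.047, -0.029], [-0.006, -0.037], [-0.017, -0.095], [-0.057, -0.087]]
rest ((273.6108703613281, 213.5089111328125), (41.50344467163086, 16.519567489624023), 12.724355697631836) 444.5 [[0.49451533 0.23430122 0.012     ]] [[0.483, 0.306], [0.536, 0.295], [0.506, 0.163], [0.454, 0.174]]
gear [[0.459 0.062 0.024]]
ins [[ 0.48  -0.292  0.054]]
tin [[ 0.573 -0.315  0.045]]
can [[0.566 0.449 0.05 ]]
```

View pics/crop1.png

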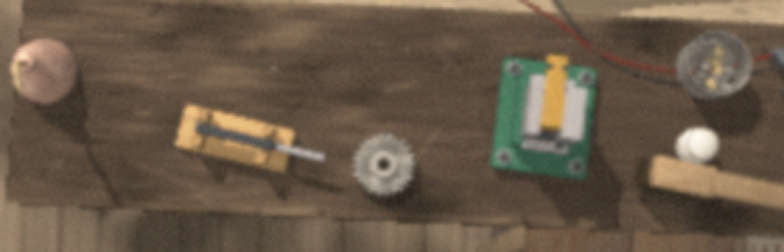

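The crop shows the drift in its rest with the nose toward −y, tilted about 12°. The narrower steel cheek of the stand faces left (+y), so that side is the mouth. Next I go above the rest.

```bash
python3 - <<'E'
from h import *
p,R,o=tool(); print(togo([.4945-p[0],.228-p[1],0]),R.round(3))
E
```

```text
[-8.21761200e+00 -3.85201321e+00  4.82186008e-03] [[-0.96   0.28  -0.001]
 [ 0.28   0.96  -0.002]
 [ 0.    -0.002 -1.   ]]
```

Call:
apply_moves([
  [[-0.8,-0.4,0,1,0],[-1.8,-0.8,0,2,0],[-2.7,-1.25,0,3,0],[-3.6,-1.7,0,4,0],[-4.6,-2.1,0,5,0],[-5.5,-2.6,0,6,0],[-6.5,-3,0,7,0],[-7.5,-3.5,0,8,0],[-8.2,-3.85,0,8.6,0],[-8.2,-3.85,0,8.6,0]],
])

```text
time: 1.4
tool_pos: [0.4953, 0.2265, 0.4037]
ee_rot: [-3.14, 0.001, 1.353]
wrist_force: [-0.2, -0.0, -0.3]
width: 0.0941
finger_force: 0.0
```

```bash
python3 - <<'E'
from h import *
p,R,o=tool(); print(p,o["ee_rot"],o["time"])
s=snapshot("wrist"); print(s["fovy"],s["R"],s["t"],-np.array(s["R"]).T@s["t"]); save(s,"w1",None,1.2)
E
```

```text
[0.49532495 0.22646389 0.40368626] [-3.14045491e+00  1.10436717e-03  1.35256360e+00] 1.4
67.35032322703665 [[ 0.9762533  -0.21662791 -0.00136001]
 [-0.20779734 -0.93819523  0.27678508]
 [-0.06123533 -0.26992974 -0.96093089]] [-0.43433621  0.28565928  0.48213767] [0.51290526 0.30405812 0.38364405]
```

View pics/w1.png

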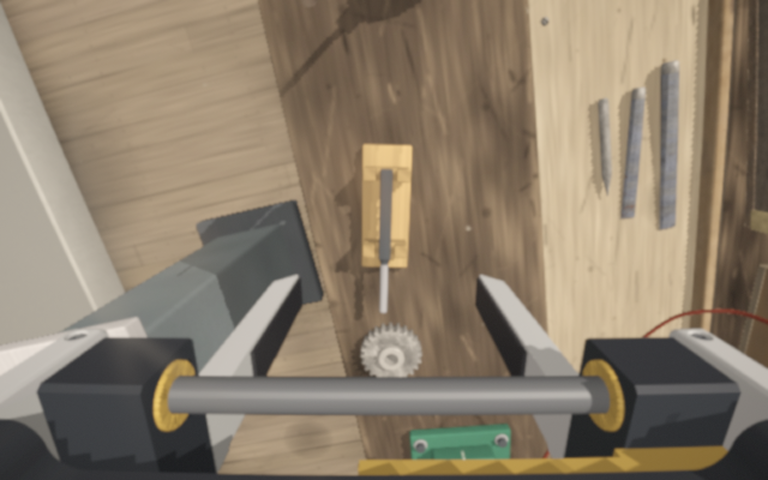

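The wrist view (1.2× scale) shows the shank from (387,170) to (385,262) and the nose tip at (384,312). The rest is axis-aligned in this view.

```bash
python3 - <<'E'
from h import *
s=snapshot("wrist"); im=s["image"].astype(int)
# dark shank: mask inside the rest
hsv=cv2.cvtColor(s["image"],cv2.COLOR_RGB2HSV); m=(hsv[...,1]<70); m2=np.zeros_like(m); m2[130:266,308:338]=m[130:266,308:338]
for c in blobs(m2,2):
    r=cv2.minAreaRect(c); x,y,w,h=cv2.boundingRect(c); print(r,x,y,w,h)
    vx,vy,x0,y0=cv2.fitLine(c,cv2.DIST_L2,0,.01,.01).ravel()
    f=lambda yy:(x0+vx/vy*(yy-y0),yy)
    a,b=ray(s,[f(y)],.040)[0],ray(s,[f(y+h)],.034)[0]
    d=(b-a)[:2];L=np.hypot(*d);print("tail",a,"tip",b,"len",L,"yaw",np.degrees(np.arctan2(d[0],-d[1])))
p,R,o=tool(); fp=p+R@[0,0,.18]; print(fp)
E
```

```text
((321.66302490234375, 202.00514221191406), (9.384795188903809, 120.16114807128906), 1.8087395429611206) 316 142 13 121
tail [0.50424389 0.2753265  0.04      ] tip [0.46667284 0.12515322 0.034     ] len 0.15480179840699013 yaw -14.046200996232368
[0.49341901 0.2283635  0.22417999]
```

```bash
python3 - <<'E'
from h import *
print(togo([.4892-.4934,.2158-.2284,-.188]))
E
```

```text
[-0.26387265 -0.02320714  3.76005221]
```

Call:
apply_moves([
  [[-0.26,-0.02,0.8,0.08,0],[-0.26,-0.02,1.7,0.08,0],[-0.26,-0.02,2.5,0.08,0],[-0.26,-0.02,3.1,0.08,0],[-0.26,-0.02,3.5,0.08,0],[-0.26,-0.02,3.74,0.08,0],[-0.26,-0.02,3.74,0.08,0]],
])

```text
time: 2.38
tool_pos: [0.4892, 0.2166, 0.2171]
ee_rot: [-3.14, 0.001, 1.344]
wrist_force: [0.5, -0.5, -0.1]
width: 0.0939
finger_force: 0.0
```

```bash
python3 - <<'E'
from h import *
p,R,o=tool(); print(p,p+R@[0,0,.18],o["ee_rot"],o["time"],o["wrist_force"])
s=snapshot("wrist"); save(s,"w2",None,1.2)
E
```

```text
[0.48922538 0.21655492 0.21712357] [0.48895704 0.21651226 0.03712377] [-3.14019310e+00  5.65486452e-04  1.34446344e+00] 2.375 [ 0.51887586 -0.53511461 -0.06123525]
```

View pics/w2.png

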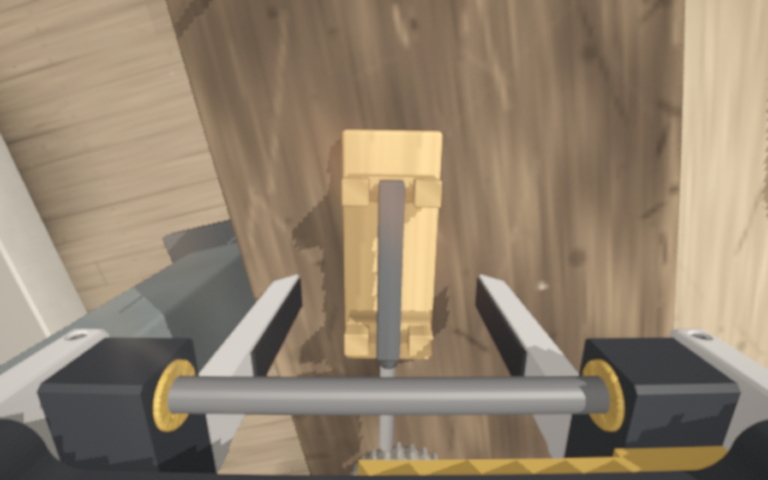

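The drift is centred between the fingers (x≈390 of 768) and aligned. Before closing I check lengthwise clearance to the front upright.

```bash
python3 - <<'E'
from h import *
s=snapshot("wrist"); p,R,o=tool()
P=np.array([(391,181),(388,362),(391,205),(388,333),(343,130),(442,130)])/1.2
Z=[.040,.040,.040,.040,.012,.012]
for n,q,z in zip(("tail","shoulder","rearupr front edge","frontupr rear edge","baseL","baseR"),P,Z):
    X=ray(s,[q],z)[0]; print(n,X.round(4),"tool xy mm",((R.T@(X-p))[:2]*1e3).round(1))
E
```

```text
tail [0.505  0.2756 0.04  ] tool xy mm [60.8  1. ]
shoulder [0.4832 0.187  0.04  ] tool xy mm [-30.5  -0.3]
rearupr front edge [0.5027 0.2652 0.04  ] tool xy mm [50.2  1. ]
frontupr rear edge [0.4869 0.2031 0.04  ] tool xy mm [-13.8  -0.3]
baseL [0.4869 0.3022 0.012 ] tool xy mm [ 82.7 -22.7]
baseR [0.5348 0.2912 0.012 ] tool xy mm [82.7 26.4]
```

Call:
apply_moves([
  [[0.06,0,0,0,0.3],[0.06,0,0,0,0.6],[0.06,0,0,0,0.8],[0.06,0,0,0,1],[0.06,0,0,0,1],[0.06,0,0,0,1],[0.06,0,0,0,1],[0.06,0,0,0,1]],
])

```text
time: 3.48
tool_pos: [0.4907, 0.2188, 0.2177]
ee_rot: [3.142, -0.0, 1.343]
wrist_force: [-0.2, 0.6, 1.0]
width: 0.0178
finger_force: 0.0
```

Call:
apply_moves([
  [[0,0,0,0,1],[0,0,0,0,1],[0,0,0,0,1],[0,0,0,0,1]],
])

```text
time: 3.98
tool_pos: [0.4906, 0.2189, 0.2177]
ee_rot: [-3.141, -0.0, 1.343]
wrist_force: [-0.7, 1.1, 0.3]
width: 0.0117
finger_force: 30.0
```

Call:
apply_moves([
  [[0,0,-0.2,0,1],[0,0,-0.7,0,1],[0,0,-1.5,0,1],[0,0,-2.4,0,1],[0,0,-3.2,0,1],[0,0,-3.6,0,1],[0,0,-3.6,0,1]],
])

```text
time: 4.85
tool_pos: [0.4908, 0.2189, 0.4005]
ee_rot: [3.137, -0.003, 1.343]
wrist_force: [-0.1, 0.2, -1.6]
width: 0.0116
finger_force: 30.0
```

```bash
python3 - <<'E'
from h import *
s=snapshot("top")
P=np.array([(508,57),(598,68),(585,178),(492,167)])/2.8+[190,165]
X=ray(s,P,.014);print(X.round(4),X.mean(0)); p,R,o=tool(); print(o["width"],p,o["wrist_force"])
c=X.mean(0); print(togo([c[0]+.05-p[0],c[1]+.02-p[1],0]))
E
```

```text
[[ 0.585  -0.0835  0.014 ]
 [ 0.5716 -0.1884  0.014 ]
 [ 0.4437 -0.169   0.014 ]
 [ 0.457  -0.0623  0.014 ]] [ 0.51435527 -0.12577828  0.014     ]
0.011957055521956217 [0.4906181  0.21878503 0.3983688 ] [-0.62787929 -0.54446784 -1.28379569]
[-5.98991201e+00  2.90385252e+00 -9.27865833e-04]
```

Call:
apply_moves([
  [[-0.6,0.3,0,-0.1,1],[-1.4,0.7,0,-0.2,1],[-2.4,1.1,0,-0.3,1],[-3.4,1.6,0,-0.4,1],[-4.3,2.1,0,-0.45,1],[-5.2,2.5,0,-0.45,1],[-5.7,2.8,0,-0.45,1],[-6,2.9,0,-0.45,1],[-6,2.9,0,-0.45,1]],
])

```text
time: 6.02
tool_pos: [0.5639, -0.1066, 0.3963]
ee_rot: [-3.139, -0.001, 1.42]
wrist_force: [-0.3, 0.3, -1.0]
width: 0.0115
finger_force: 30.0
```

```bash
python3 - <<'E'
from h import *
s=snapshot("wrist"); save(s,"w3",None,1.2); p,R,o=tool(); print(p,o["ee_rot"],o["wrist_force"])
E
```

```text
[ 0.56390277 -0.10579374  0.39674207] [-3.13970737e+00 -1.03767493e-03  1.42140876e+00] [-0.19728232 -0.36417194 -1.09166002]
```

View pics/w3.png

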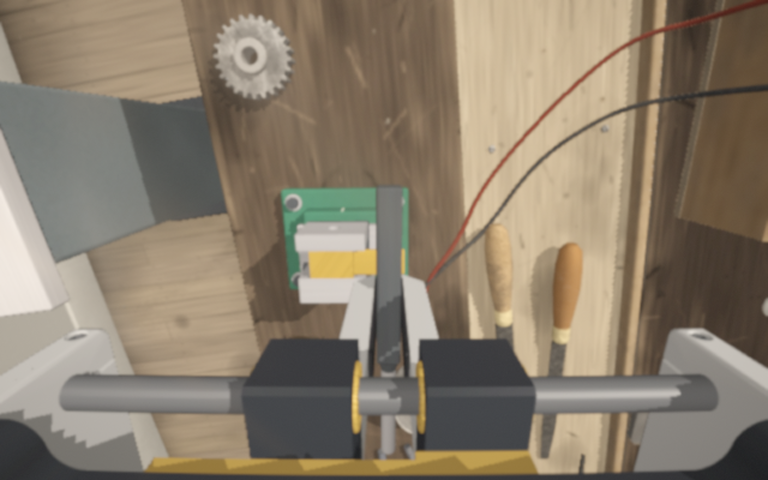

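The stand is visible at (285–408, 188–290), with the block's left edge at x≈298, but the drift hides the right half. I'll move sideways (+x) and back (+y) to see the whole block and the mouth face.

```bash
python3 - <<'E'
from h import *
print(togo([.06,.06,-.03]))
E
```

```text
[1.36461062 1.00916789 0.59951484]
```

Call:
apply_moves([
  [[0.5,0.4,0.2,0,1],[1.1,0.8,0.5,0,1],[1.36,1.0,0.6,0,1],[1.36,1.0,0.6,0,1],[1.36,1.0,0.6,0,1]],
])

```text
time: 6.7
tool_pos: [0.6233, -0.0466, 0.3685]
ee_rot: [3.141, 0.001, 1.421]
wrist_force: [0.1, -0.3, -0.7]
width: 0.0118
finger_force: 30.0
```

```bash
python3 - <<'E'
from h import *
s=snapshot("wrist"); cv2.imwrite("pics/w4raw.png",s["image"][:,:,::-1]); np.save("w4.npy",dict(s),allow_pickle=True); p,R,o=tool(); print(p,o["ee_rot"])
save(s,"w4",(140,170,340,320),4)
E
```

```text
[ 0.62321367 -0.04690466  0.36868066] [3.14045088e+00 4.51669708e-04 1.42080725e+00]
```

View pics/w4.png

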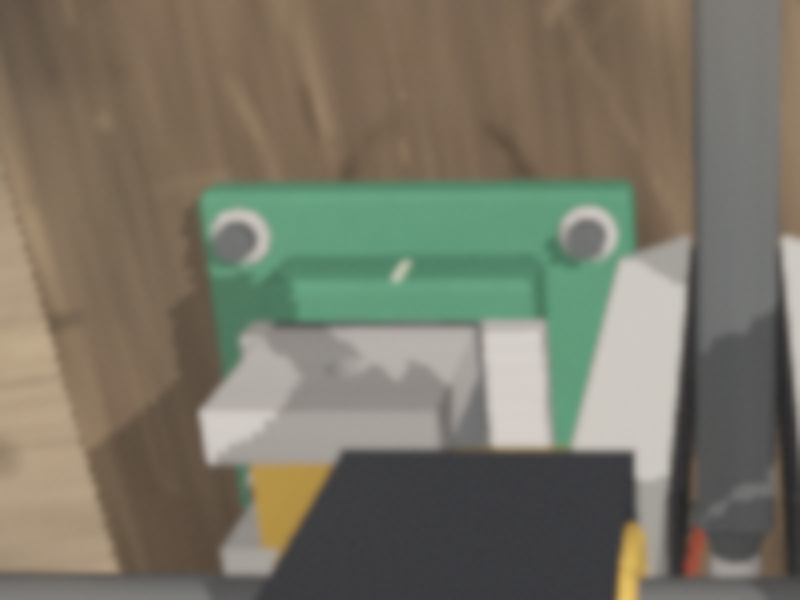

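The close view shows the mouth face as a trapezoid. Its top edge runs from (203,410) to (445,408) in the crop and its foot is at y≈325. The base's front edge runs from (203,188) to (633,185).

```bash
python3 - <<'E'
from h import *
s=np.load("w4.npy",allow_pickle=True).item()
c=lambda *q:np.array(q,float)/4+[140,170]
B=ray(s,c((203,187),(634,184)),.014); T=ray(s,c((203,410),(445,408)),.097)
Sc=ray(s,c((236,240),(587,236)),.016)
for n,X in(("base",B),("top",T),("screws",Sc)):
    d=X[1]-X[0]; print(n,X.round(4).tolist(),"len",np.hypot(*d[:2]),"yaw",np.degrees(np.arctan2(d[1],d[0])))
yaw=np.arctan2(*(B[1]-B[0])[[1,0]]); 
ex=np.array([np.cos(yaw),np.sin(yaw),0]); ey=np.array([-ex[1],ex[0],0])
mid=B.mean(0); O=mid-.055*ey; O[2]=0
print("stand origin",O, "screw mid in stand",(Sc.mean(0)-O)@ex)
for X in T: print("top pt in stand", (X-O)@ex,(X-O)@ey)
xb=(T.mean(0)-O)@ex; M=O+xb*ex+.03*ey+np.array([0,0,.075]); print("bore x",xb,"mouth",M, proj(s,M), (proj(s,M)-[140,170])*4)
im=s["image"][240:280,185:265]; im=cv2.normalize(im.astype(float),None,0,255,cv2.NORM_MINMAX)
g=cv2.createCLAHE(4,(4,4)).apply(cv2.cvtColor(im.astype(np.uint8),cv2.COLOR_RGB2GRAY))
cv2.imwrite("pics/w5.png",cv2.resize(np.hstack([g]),None,fx=9,fy=9,interpolation=cv2.INTER_CUBIC))
E
```

```text
base [[0.4626, -0.0603, 0.014], [0.5892, -0.0783, 0.014]] len 0.127859976711 yaw -8.110056697624966
top [[0.4902, -0.0914, 0.097], [0.5471, -0.0992, 0.097]] len 0.057427553848786034 yaw -7.7618437673091965
screws [[0.4689, -0.0774, 0.016], [0.5728, -0.0917, 0.016]] len 0.10491312599085213 yaw -7.793356019497269
stand origin [ 0.51811955 -0.12375195  0.        ] screw mid in stand -0.0028029209226172573
top pt in stand -0.032170232979868534 0.028094915429685077
top pt in stand 0.025256260313154397 0.028443927065037584
bore x -0.0034569863333570676 mouth [ 0.51892939 -0.09356429  0.075     ] [[227.81374954 259.70791785]] [[351.25499817 358.83167141]]
```

View pics/w5.png

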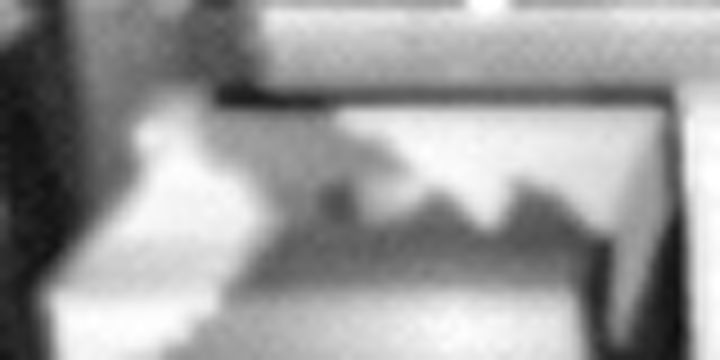

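The enhanced crop shows a dark spot at (338,200) with a bright patch at (400,190). That fits the bore ellipse predicted at (385,177). I'll check for copper colour numerically.

```bash
python3 - <<'E'
from h import *
s=np.load("w4.npy",allow_pickle=True).item(); im=s["image"].astype(int)
print("cols 216..243"); 
for r in range(253,271): print(r,(100*im[r,216:244,0]/im[r,216:244,2]).astype(int))
E
```

```text
cols 216..243
253 [106 106 106 107 106 106 106 106 106 106 106 106 105 106 105 105 106 106
 106 105 106 106 106 105 106 106 106 106]
254 [106 107 107 107 106 107 107 106 106 106 106 106 105 106 105 106 106 105
 106 105 106 107 106 107 106 106 106 107]
255 [107 107 107 107 108 107 107 107 106 107 107 106 106 107 106 107 107 106
 106 107 107 107 106 106 106 106 107 106]
256 [107 107 107 107 107 107 107 107 107 107 107 107 106 107 107 107 106 106
 107 106 106 106 106 106 106 106 106 106]
257 [107 107 107 108 108 107 107 107 107 107 107 107 106 107 107 107 107 107
 106 107 106 106 106 106 106 106 106 106]
258 [107 107 106 107 106 106 106 107 107 107 107 107 107 107 106 106 106 106
 106 107 106 106 106 106 105 106 106 107]
259 [106 107 107 107 106 107 107 107 106 107 106 107 106 106 106 106 106 106
 106 106 107 106 106 105 106 106 106 107]
260 [107 107 107 107 106 106 107 107 107 107 106 107 107 106 107 106 106 106
 107 106 107 106 106 106 106 106 107 106]
261 [107 107 108 108 107 107 108 107 107 107 107 107 107 107 106 106 107 107
 107 106 106 107 106 106 106 106 108 107]
262 [107 107 10
[... 355 characters left out ...]
106 107 107 106 107 107 107 107 107 107 107 107 107 106 106 107
 107 107 107 107 107 106 107 106 106 107]
266 [107 107 107 107 107 107 106 107 107 106 106 107 107 108 107 107 107 107
 106 106 107 107 107 107 107 107 107 107]
267 [107 107 107 107 106 107 106 106 106 107 107 107 106 107 106 107 107 107
 107 106 106 107 107 106 106 106 107 107]
268 [107 107 106 106 107 106 106 106 106 106 107 107 107 107 107 108 106 107
 107 107 106 106 106 106 106 107 107 107]
269 [107 107 106 107 106 106 106 107 107 107 107 107 106 106 107 107 107 107
 107 107 106 106 106 106 107 107 107 106]
270 [107 106 107 107 107 107 107 106 107 107 107 107 107 107 107 107 106 107
 106 106 107 107 107 107 106 106 106 108]
```

```bash
cat >> h.py <<'E'
TIP=np.array([-.0925,0,.1837]); EY=np.array([.1366,.9906,0]); EX=np.array([.9906,-.1366,0])
MOUTH=np.array([.5189,-.0936,.075])
def tip():
    p,R,o=tool(); d=p+R@TIP-MOUTH; return np.array([d@EX,d@EY,d[2]])*1e3
E
python3 - <<'E'
from h import *
p,R,o=tool(); yaw=np.radians(82.15)
Rt=Ro.from_euler("xyz",[np.pi,0,yaw]).as_matrix()
P=MOUTH+.012*EY-Rt@TIP; print(P,o["ee_rot"],"togo",R.T@(P-p)/.05, "back first",R.T@(P+.03*EY-p)/.05, "turn",np.degrees(o["ee_rot"][2]-yaw)/10,tip())
E
```

```text
[0.53317286 0.00992039 0.2587    ] [3.14045088e+00 4.51669708e-04 1.42080725e+00] togo [ 0.85564325 -1.95293205  2.19699862] back first [ 1.45557721 -1.96070556  2.19671877] turn -0.07437412394560877 [ 95.96472496 -32.0698429  110.02258003]
```

Call:
apply_moves([
  [[0.7,0,0,-0.074,1],[1.45,-0.4,0,-0.074,1],[1.45,-1.2,0.3,-0.074,1],[1.45,-1.96,0.8,-0.074,1],[1.45,-1.96,1.5,-0.074,1],[1.45,-1.96,2.1,-0.074,1],[1.45,-1.96,2.2,-0.074,1],[1.2,-1.96,2.2,-0.074,1],[0.95,-1.96,2.2,-0.074,1],[0.95,-1.96,2.2,-0.074,1]],
])

```text
time: 8.0
tool_pos: [0.5342, 0.0138, 0.2592]
ee_rot: [3.139, -0.0, 1.432]
wrist_force: [-0.4, 0.3, -1.3]
width: 0.0117
finger_force: 30.0
```

```bash
python3 - <<'E'
from h import *
p,R,o=tool(); print(p,o["ee_rot"],o["time"],o["wrist_force"],tip())
s=snapshot("wrist"); save(s,"w6",(140,150,500,400),2.2)
E
```

```text
[0.53419716 0.0138203  0.25918472] [ 3.13890207e+00 -3.75979261e-05  1.43216642e+00] 8.0 [-0.36479719  0.34985846 -1.28860263] [ 0.82621403 16.00878932  0.48191137]
```

View pics/w6.png

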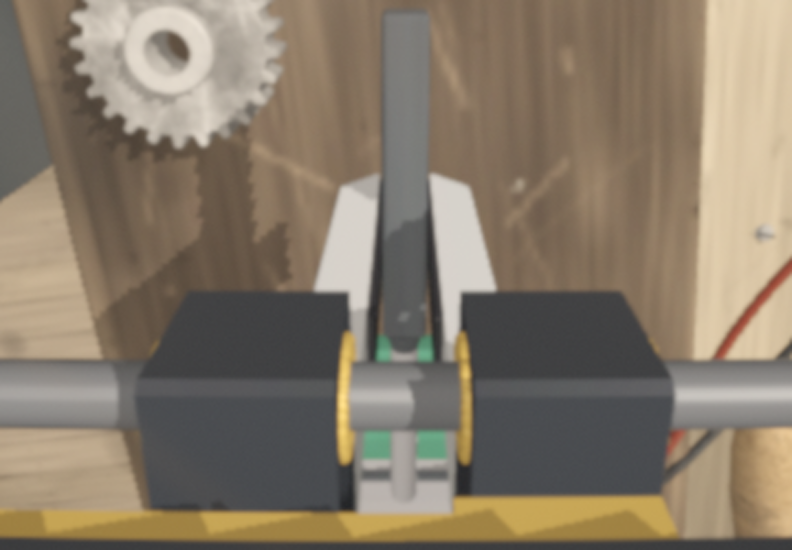

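The picture shows the drift straight in the pads with its nose over the middle of the stand, tip near (403,497). I'll approach gently and feel for contact.

Call:
apply_moves([
  [[-0.1,-0.01,0,0,1],[-0.2,-0.01,0,0,1],[-0.26,-0.01,0,0,1],[-0.28,-0.01,0,0,1],[-0.3,-0.01,0,0,1],[-0.32,-0.01,0,0,1],[-0.34,-0.01,0,0,1]],
])

```text
time: 8.93
tool_pos: [0.531, -0.0016, 0.2577]
ee_rot: [-3.142, -0.0, 1.434]
wrist_force: [-0.6, -0.1, -1.7]
width: 0.0115
finger_force: 30.0
```

```bash
python3 -c "
from h import *
print(tip(),tool()[2]['wrist_force']@np.c_[EX,EY,[0,0,1]])"
```

```text
[-0.50444821  0.33636483 -1.05210979] [-0.57546326 -0.16545014 -1.70116306]
```

Call:
apply_moves([
  [[-0.02,0,0,0,1],[-0.04,0,0,0,1],[-0.06,0,0,0,1],[-0.06,0,0,0,1]],
])

```text
time: 9.43
tool_pos: [0.5306, -0.0046, 0.2577]
ee_rot: [-3.142, -0.0, 1.434]
wrist_force: [-0.7, -0.7, -2.0]
width: 0.0114
finger_force: 30.0
```

```bash
python3 -c "
from h import *
print(tip(),tool()[2]['wrist_force']@np.c_[EX,EY,[0,0,1]])"
```

```text
[-0.52398602 -2.76662368 -1.03284012] [-0.57848584 -0.79625269 -1.99066246]
```

Call:
apply_moves([
  [[-0.02,0,0,0,1],[-0.04,0,0,0,1],[-0.06,0,0,0,1],[-0.06,0,0,0,1]],
])

```text
time: 9.93
tool_pos: [0.5302, -0.0076, 0.2577]
ee_rot: [3.142, -0.0, 1.434]
wrist_force: [0.1, 0.4, -0.6]
width: 0.0114
finger_force: 30.0
```

```bash
python3 -c "
from h import *
print(tip(),tool()[2]['wrist_force']@np.c_[EX,EY,[0,0,1]])"
```

```text
[-0.51088523 -5.76199944 -1.02883724] [ 0.03629484  0.38542032 -0.61325475]
```

Call:
apply_moves([
  [[-0.02,0,0,0,1],[-0.04,0,0,0,1],[-0.06,0,0,0,1],[-0.06,0,0,0,1]],
])

```text
time: 10.42
tool_pos: [0.5298, -0.0106, 0.2577]
ee_rot: [3.142, -0.0, 1.434]
wrist_force: [-0.6, -0.3, -2.0]
width: 0.0119
finger_force: 30.0
```

```bash
python3 -c "
from h import *
print(tip(),tool()[2]['wrist_force']@np.c_[EX,EY,[0,0,1]])"
```

```text
[-0.51311384 -8.74797282 -1.03299652] [-0.57991645 -0.38368187 -1.99967821]
```

Call:
apply_moves([
  [[-0.02,0,0,0,1],[-0.04,0,0,0,1],[-0.06,0,0,0,1],[-0.06,0,0,0,1]],
])

```text
time: 10.92
tool_pos: [0.5295, -0.0128, 0.2577]
ee_rot: [3.141, -0.002, 1.435]
wrist_force: [0.9, 4.5, -0.9]
width: 0.0117
finger_force: 30.0
```

```bash
python3 -c "
from h import *
print(tip(),tool()[2]['wrist_force']@np.c_[EX,EY,[0,0,1]])"
```

```text
[ -0.46386014 -10.65171461  -1.16770699] [ 0.23583243  4.59866635 -0.89778661]
```

Call:
apply_moves([
  [[-0.02,0,0,0,1],[-0.03,0,0,0,1],[-0.04,0,0,0,1],[-0.05,0,0,0,1],[-0.06,0,0,0,1]],
])

```text
time: 11.55
tool_pos: [0.5292, -0.0144, 0.2579]
ee_rot: [3.141, -0.006, 1.435]
wrist_force: [1.2, 10.0, 0.2]
width: 0.0117
finger_force: 30.0
```

```bash
python3 -c "
from h import *
print(tip(),tool()[2]['wrist_force']@np.c_[EX,EY,[0,0,1]])"
```

```text
[ -0.43558585 -11.40085849  -1.4365111 ] [-0.16511419 10.05111191  0.17799349]
```

Call:
apply_moves([
  [[-0.02,0,0,0,1],[-0.03,0,0,0,1],[-0.04,0,0,0,1],[-0.05,0,0,0,1],[-0.06,0,0,0,1]],
])

```text
time: 12.18
tool_pos: [0.5288, -0.0173, 0.2579]
ee_rot: [3.141, -0.006, 1.435]
wrist_force: [0.8, 10.7, 0.1]
width: 0.0114
finger_force: 30.0
```

```bash
python3 -c "
from h import *
print(tip(),tool()[2]['wrist_force']@np.c_[EX,EY,[0,0,1]])"
```

```text
[ -0.43468212 -14.38959262  -1.39471301] [-0.63939084 10.69082787  0.0875334 ]
```

Call:
apply_moves([
  [[-0.02,0,0,0,1],[-0.04,0,0,0,1],[-0.06,0,0,0,1],[-0.08,0,0,0,1],[-0.1,0,0,0,1],[-0.12,0,0,0,1],[-0.14,0,0,0,1],[-0.16,0,0,0,1],[-0.18,0,0,0,1],[-0.2,0,0,0,1]],
])

```text
time: 13.42
tool_pos: [0.5274, -0.0272, 0.2579]
ee_rot: [3.141, -0.007, 1.435]
wrist_force: [1.1, 10.8, 0.2]
width: 0.0118
finger_force: 30.0
```

```bash
python3 - <<'E'
from h import *
print(tip(),tool()[2]['wrist_force']@np.c_[EX,EY,[0,0,1]])
s=snapshot("scene"); E=MOUTH-.06*EY
pr=proj(s,[E,E-.02*EY,E-.037*EY]); print(pr)
x,y=pr[0].astype(int); im=s["image"].astype(int); print(im[y-12:y+14:1,x-6:x+26].shape)
save(s,"e1",(x-30,y-30,x+40,y+25),9)
w=snapshot("wrist"); a=cv2.imread("pics/w6.png"); save(w,"w7",(140,150,500,400),2.2)
b=cv2.imread("pics/w7.png"); c=slice(370,440)
# tail edge row of shank in both (slip check)
for i in(a,b): g=cv2.cvtColor(i,6)[0:60,395:420].mean(1); print(np.argmax(abs(np.diff(g))))
E
```

```text
[ -0.46350856 -24.36872449  -1.44942679] [-0.37295982 10.82929074  0.15100282]
[[399.50262184 231.1443331 ]
 [406.85554021 235.37669914]
 [413.23871262 239.05071706]]
(26, 32, 3)
13
13
```

View pics/e1.png

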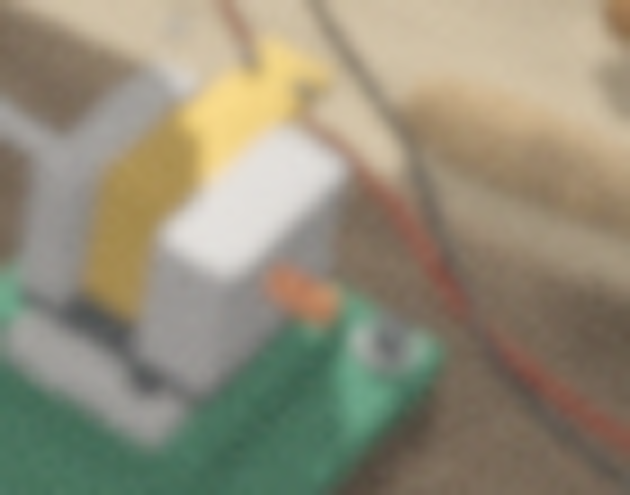

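The crop shows the copper pin emerging from the exit face at (270,285), with its end at (335,310). The shank's tail row is unchanged in the wrist view, so the drift has not slipped. The press continues.

Call:
apply_moves([
  [[-0.02,0,0,0,1],[-0.04,0,0,0,1],[-0.06,0,0,0,1],[-0.08,0,0,0,1],[-0.1,0,0,0,1],[-0.12,0,0,0,1],[-0.14,0,0,0,1],[-0.16,0,0,0,1],[-0.18,0,0,0,1],[-0.2,0,0,0,1]],
])

```text
time: 14.78
tool_pos: [0.526, -0.0371, 0.2578]
ee_rot: [3.142, -0.007, 1.435]
wrist_force: [1.8, 10.1, -0.3]
width: 0.0114
finger_force: 30.0
```

```bash
python3 - <<'E'
from h import *
print(tip(),tool()[2]['wrist_force']@np.c_[EX,EY,[0,0,1]])
s=snapshot("scene"); E=MOUTH-.06*EY
for n,im in(("before",None),("now",s["image"])):
    if im is None:
        c=cv2.imread("pics/e1.png")[:,:,::-1]; c=cv2.resize(c,(70,55),interpolation=cv2.INTER_AREA)
    else: c=im[201:256,369:439]
    h=cv2.cvtColor(np.ascontiguousarray(c),cv2.COLOR_RGB2HSV).astype(int)
    m=((h[...,0]<14)&(h[...,1]>95)); m[:25]=0;m[:,:26]=0;m[:,50:]=0
    for k in blobs(m,1):
        q=k[:,0]; d=np.array([.867,.499]); u=q@d; print(n,cv2.contourArea(k),m.sum(),"axis extent",u.min(),u.max(),(u.max()-u.min()+1)/.424,"mm", cv2.boundingRect(k))
E
```

```text
[ -0.48373461 -34.34856916  -1.48669135] [ 0.35226472 10.27042973 -0.28170278]
before 12.5 38 axis extent 41.479 48.178 18.158018867924525 mm (30, 30, 7, 5)
now 22.5 52 axis extent 41.479 52.644 28.691037735849054 mm (30, 30, 11, 7)
```

Call:
apply_moves([
  [[-0.02,0,0,0,1],[-0.04,0,0,0,1],[-0.06,0,0,0,1],[-0.08,0,0,0,1],[-0.1,0,0,0,1],[-0.12,0,0,0,1],[-0.14,0,0,0,1],[-0.16,0,0,0,1],[-0.17,0,0,0,1],[-0.18,0,0,0,1]],
])

```text
time: 16.08
tool_pos: [0.5248, -0.0461, 0.2578]
ee_rot: [-3.142, -0.006, 1.435]
wrist_force: [1.1, 10.5, -0.1]
width: 0.0114
finger_force: 30.0
```

```bash
python3 - <<'E'
from h import *
print(tip(),tool()[2]['wrist_force']@np.c_[EX,EY,[0,0,1]])
s=snapshot("scene"); c=s["image"][201:256,369:439]
h=cv2.cvtColor(np.ascontiguousarray(c),cv2.COLOR_RGB2HSV).astype(int)
m=((h[...,0]<14)&(h[...,1]>95)); m[:25]=0;m[:,:26]=0;m[:,50:]=0
k=blobs(m,1)[0]; u=k[:,0]@np.array([.867,.499]); print(m.sum(),u.min(),u.max(),(u.max()-u.min()+1)/.424)
# slip check
save(snapshot("wrist"),"w8",(140,150,500,400),2.2)
g=cv2.cvtColor(cv2.imread("pics/w8.png"),6)[0:60,395:420].mean(1); print(np.argmax(abs(np.diff(g))))
E
```

```text
[ -0.52428104 -43.41484718  -1.5222965 ] [-0.30420127 10.52505227 -0.13666875]
69 41.479 56.243 37.17924528301888
13
```

Call:
apply_moves([
  [[0.1,0,0,0,1],[0.3,0,0,0,1],[0.6,0,0,0,1],[0.9,0,0,0,1],[1.2,0,0,0,1],[1.5,0,0,0,1],[1.5,0,-0.5,0,1],[1.5,0,-1.0,0,1],[1.5,0,-1.0,0,1]],
])

```text
time: 17.3
tool_pos: [0.5356, 0.0267, 0.3101]
ee_rot: [3.136, -0.001, 1.435]
wrist_force: [0.2, -0.2, -2.2]
width: 0.0116
finger_force: 30.0
```

```bash
python3 - <<'E'
from h import *
p,R,o=tool(); G=np.array([.4906,.2189,.2177]); print(p,o["ee_rot"],o["wrist_force"])
print("above",togo(G+[0,0,.08]-p),"turn",np.degrees(o["ee_rot"][2]-1.343)/10)
E
```

```text
[0.53559632 0.02673357 0.31009255] [ 3.13617169e+00 -5.08580080e-04  1.43480513e+00] [ 0.17341149 -0.22488632 -2.23027711]
above [ 3.68571309 -1.41400011  0.24206386] turn 0.5260046251483845
```

Call:
apply_moves([
  [[0.6,-0.2,0,0.1,1],[1.3,-0.5,0,0.3,1],[2.1,-0.8,0,0.5,1],[2.9,-1.1,0,0.53,1],[3.5,-1.35,0.2,0.53,1],[3.69,-1.41,0.24,0.53,1],[3.69,-1.41,0.24,0.53,1],[3.69,-1.41,0.24,0.53,1]],
])

```text
time: 18.3
tool_pos: [0.4905, 0.2176, 0.2957]
ee_rot: [3.141, 0.0, 1.341]
wrist_force: [-0.2, -0.3, -1.3]
width: 0.0113
finger_force: 30.0
```

```bash
python3 - <<'E'
from h import *
p,R,o=tool(); G=np.array([.4906,.2189,.2177]); print(p,o["ee_rot"])
print(togo(G-p),"turn",np.degrees(o["ee_rot"][2]-1.343)/10)
E
```

```text
[0.4905185  0.21760037 0.29568082] [3.14120630e+00 4.59468321e-04 1.34050778e+00]
[ 0.02639511 -0.00494857  1.55960265] turn -0.014279366862866485
```

Lowering to 2 mm above the seat, then the last bit gently.

Call:
apply_moves([
  [[0.03,0,0.5,-0.01,1],[0.03,0,0.9,-0.01,1],[0.03,0,1.2,-0.01,1],[0.03,0,1.4,-0.01,1],[0.03,0,1.48,-0.01,1],[0.03,0,1.52,-0.01,1],[0.03,0,1.54,-0.01,1],[0.03,0,1.55,-0.01,1]],
])

```text
time: 19.3
tool_pos: [0.4906, 0.2201, 0.2187]
ee_rot: [3.141, -0.001, 1.344]
wrist_force: [0.2, -0.5, -1.0]
width: 0.0117
finger_force: 30.0
```

```bash
python3 - <<'E'
from h import *
p,R,o=tool(); print(p,o["ee_rot"],o["wrist_force"])
save(snapshot("wrist"),"w9",None,1.2)
E
```

```text
[0.4905677  0.22011997 0.21865187] [ 3.14077153e+00 -5.82271985e-04  1.34366084e+00] [ 0.24593202 -0.54465329 -0.96502995]
```

View pics/w9.png

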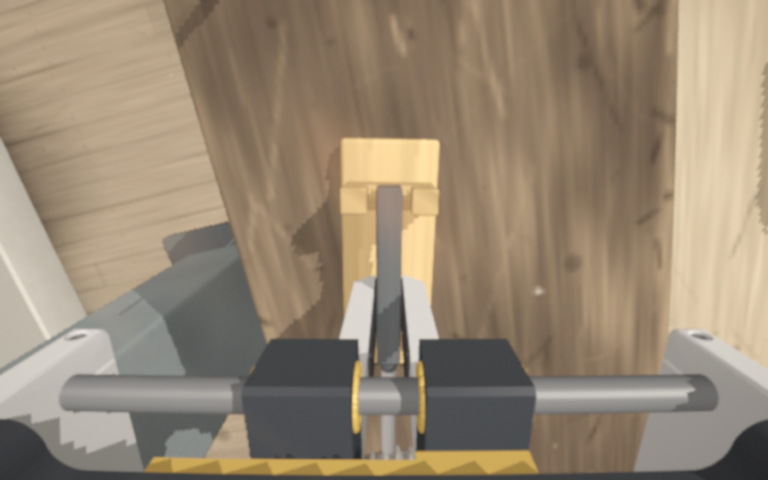

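The drift sits centred over the rest, with its tail at (389,187) in the rear notch. Now I lower the last millimetre, release and retreat.

Call:
apply_moves([
  [[0,0,0.01,0,1],[0,0,0.02,0,1],[0,0,0.02,0,0.7],[0,0,0.02,0,0.5],[0,0,0.02,0,0.3],[0,0,0.02,0,0.1],[0,0,0.02,0,0],[0,0,0.02,0,0],[0,0,0.02,0,0],[0,0,0.02,0,0]],
])

```text
time: 20.6
tool_pos: [0.4904, 0.22, 0.2172]
ee_rot: [3.142, -0.0, 1.344]
wrist_force: [-0.3, -0.7, -0.7]
width: 0.088
finger_force: 0.0
```

Call:
apply_moves([
  [[0,0,-0.2,0,0],[0,0,-0.6,0,0],[0,0,-1.4,0,0],[0,0,-2.3,0,0],[0,0,-3.2,0,0],[0,0,-3.7,0,0],[0,0,-3.7,0,0]],
])

```text
time: 21.48
tool_pos: [0.4906, 0.22, 0.4057]
ee_rot: [3.136, -0.004, 1.344]
wrist_force: [-0.5, 0.6, -0.8]
width: 0.0938
finger_force: 0.0
```

```bash
python3 - <<'E'
from h import *
s=snapshot("wrist"); save(s,"wA",None,1.2)
hsv=cv2.cvtColor(s["image"],cv2.COLOR_RGB2HSV); m=(hsv[...,1]<70); m2=np.zeros_like(m); m2[125:266,300:345]=m[125:266,300:345]
r=[cv2.boundingRect(c) for c in blobs(m2,2)]; print(r)
x,y,w,h=r[0]; print("tail",ray(s,[(x+w/2+2,y)],.040),"(was .5042 .2753)"); p,R,o=tool(); print(p,o["width"],o["wrist_force"])
E
```

```text
[(317, 135, 10, 122), (325, 264, 4, 2)]
tail [[0.50649829 0.27576538 0.04      ]] (was .5042 .2753)
[0.49036876 0.21999968 0.40324675] 0.09383341995749324 [ 0.13334665  0.5408768  -0.30518611]
```

```bash
python3 - <<'E'
from bench import ticket
print(ticket.close_job())
E
```

```text
the job is handed in; nothing more can be done
None
```

The pin is pressed to about 37 mm travel by camera estimate, with the highest force read about 11 N; the drift is back in its rest notches and released, and the job is handed in (result not reported). I viewed 11 pictures, one over the limit of 10.

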